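Lock the filling tube into the cake filler

ROBOT

A 7-joint arm with a two-finger parallel gripper is mounted at the origin on the work surface. World frame = base frame: x ahead of the robot, y to its left, z up, the work surface at z = 0. Lengths are in m, angles in rad, forces in N, time in s.
With the tool pointing down it reaches from about 0.425 to 0.925 m from the base axis. Payload 6.8 kg.
Tool frame: the origin (TCP) lies midway between the tips of the shut fingers; the grasp point (between the pads) lies 19 mm behind it; z points along the fingers, y is the line along which they close (so a half turn about z gives the same grasp; the last joint's range is limited). The gripper opens to 85 mm and grips with 20 to 120 N. Pads are 22 mm wide; open, the fingers measure 114 mm over their backs; the gripper's body (76 mm by 85 mm) begins 54 mm behind the grasp point. The pads swing forward as they close: fully open they stand 13 mm farther back than shut.
Start: joints at [1.083, 0.477, 0.022, 1.555, -0.011, 1.109, -0.083], TCP at [0.25, -0.627, 0.231] pointing down, gripper open.
Joint ranges: [-2.96, 2.96], [-0.34, 2.1], [-1.41, 1.46], [0.24, 2.44], [-1.37, 4.51], [0.17, 1.92], [-2.96, 2.96]. Speed limits (rad/s): [2.39, 2.39, 3.14, 3.14, 3.14, 3.14, 3.14].

INTERFACE

Orientations are given as a unit quaternion [w, x, y, z].
In Python, from station import * gives the robot as it stands.
- The arm moves only by the shell command python3 -m creep 'ROWS' [FORCE]. ROWS is JSON, a list of rows, each a list of 7 numbers: the gripper command: -1 is shut, 1 is fully open, values between are in proportion, then the shift along the world's x, y, z in mm, then the turn, a rotation vector about the world's x, y, z in rad. A call has 1 to 5 rows; each row shifts and turns the commanded pose from where the row before left it; what a row does not reach is not made up. A row lasts 1/8 s, in which the tool goes at most 62.5 mm and 10.7 degrees, less where a joint would pass 70% of its speed; a pose out of reach is approached as far as the arm can. A call is refused whole if a number of a shift passes 62.5 or a number of a turn 0.188, either way. A call with a gripper value outside its range is refused whole. The fingers move at their own pace and stop on an object; FORCE is the grip in N (left out, the last holds). Time passes only in rows, so rows that do not move let the fingers close. It gives the time, the measured TCP pose, the force, the opening and the grip force at its end, in the units of the state.
- get_obs(): the state, without advancing time (a new reading comes with each control period).
- read_camera(name): name is "scene" or "top" or "wrist"; returns (picture, depth): 480x640x3 uint8, red, green, blue; 480x640 float32, m along the optical axis (not along the pixel's ray), 0 where there is no reading.
- camera_params(name): a dict with "intrinsics" (3x3 intrinsics, pixels), "k1" (the pictures are not rectified: a ray, as slopes to the right and down, at radius r is drawn at 1 + k1 r^2 times it, then the intrinsics apply), "cam_to_world" (4x4, takes a point from camera to world coordinates); the wrist camera has in their place "mount" (4x4, takes a point from camera to tool coordinates, whose origin is the TCP and whose axes are the flange's). Camera axes: x right, y up, looking along -z (the intrinsics and any distortion apply to the point x, -y, -z); pixel columns grow to the right and rows downward; lengths in m; the calibration is good to about 2 mm. A picture is of the moment at which its call begins: read the wrist's pose just before it. camera_params takes no time and is no camera call.
- hand_in(): hands the job in; it is judged then, once.
The state is a dict: "t": time; "q": joint angles; "joint_vel": joint speeds; "joint_torque": joint torques, N m; "eef_pos": TCP position; "tool_rot": TCP orientation; "contact_force": force on the tool from outside, world axes, zero at the start; "torque": the same for the moment, N m; "gripper_width": opening from 0.0 (shut) to 1.0 (fully open); "grasp_force": force on a finger pad.
Only numpy, scipy, OpenCV 4.12 (cv2) and the standard library are available. Lean on these libraries where they do the work, as an engineer would, in place of code of your own. Each camera call takes 0.05 s, during which the arm holds its last target. There are 200 camera calls.

TASK

Take the filling tube with the blue collar out of the rack and push it straight down into the brass push-fit socket of the cake filler until it clicks home, pressing firmly but without forcing the socket down. Then, still holding the tube, pull it gently upward so that the socket lifts a little on its spring, which proves that it is locked, and let go, leaving the tube upright in the socket and the other tubes and the jar where they are.

Things in the scene. Friction and masses are not known exactly. Their poses are not given: they have to be found in the camera images.
- tube_blue_mid (a point): the filling tube to fit (steel, 128 mm long, 0.11 to 0.18 kg), hanging upright in a rack hole: point on its axis at the height to grip its blue collar, a smooth cylinder 26 mm wide that reaches from 24 mm below this point to 16 mm above it; any yaw will do. z up along the tube. A nozzle 8 to 14 mm wide ends 30 mm above it. Once locked this point is 30 to 49 mm above the socket's mouth
- tube_blue_tip (a point): centre of the lower end of the blue-collared tube, 98 mm below its grip point. From here up: a tip 14 mm wide with a chamfer, a ridge tapering to 20 mm, a groove, then a shank 20 mm wide up to a flange (32 mm wide, 3 mm thick) just under the collar, its underside 71 mm above the tip
- tube_red_mid (a point): the red-collared filling tube, identical but for its red collar: the centre of its collar. Not to be used: it stays hanging in the rack
- tube_green_mid (a point): the green-collared filling tube, identical but for its green collar: the centre of its collar. Not to be used: it stays hanging in the rack
- rack: fixed tube rack, white plate 70 x 220 mm, its top 78 mm above the table: centre of its underside. Its y axis runs along the row of three holes (23 mm wide, 70 mm apart, plate 12 mm thick); which tube hangs where varies. Tubes hang by their flange, grip point 27 mm above the plate; lifting by 75 mm clears it. Fingers that close along the rack's x axis, across the row, have free room
- filler: the cake filler, a white machine fixed on the table; origin under the socket, z up. Its deck is 72 mm above the table and spans 65 mm either side of the socket; its steel hopper, 144 mm wide and 223 mm tall, stands 170 mm from the socket on the filler's -y side
- coupling (a point): nominal centre of the mouth of the brass push-fit socket (flared ring 43 mm wide outside), fixed to the filler, in the plane of the ring's upper edge. The ring floats sideways in its gland: it lies up to 2.5 mm off this point in the filler's x and in its y, and slides sideways under 0.5 N. The mouth is 36 mm wide and funnels down over 10 mm into the bore. A tube easing in centres the ring
- bore (a point): nominal centre of the lower end of the bore (23 mm wide, 12 mm long), 22 mm below the mouth. Unseen spring catches lie below, at a depth that varies by 18 mm. Entering takes 0 to 3 N; at the catches it climbs to 8 to 13 N, eases, climbs again as the valve gives, and clicks home some 6 mm after that first easing; then it rises steeply. 15 to 17 N always locks; over 20 N is too much
- socket (a joint): height of the brass socket on its own spring (5 N per mm), in m: 0 at rest, negative pressed down (stop at -0.008), positive pulled up (stop at +0.004). Below -0.004 (20 N) it is being forced. A pull of 8 N on a locked tube lifts it by about 0.0015; +0.001 is enough to prove the lock
- valve (a joint): travel of the spring valve at the bottom of the socket, in m: 0 when free, grows as the tube's end presses it down; about 0.004 when the tube is locked (the catches hold it there against its spring, some 6 N), 0.005 at its stop; springs back to 0 if the tube is not locked. A locked tube cannot be pulled out
- jar: closed glass jar with a red cap, 64 mm wide, 90 mm tall: centre of its underside

How it is judged:
By the outcome, as a careful person would: the job done as asked, in the order asked, and still so for the second after the job is handed in, with the robot touching nothing.
It also fails if it takes over 51 s, if anything falls off the work surface, if the arm or the gripper's body presses on something with over 40 N, if the wrist force passes 120 N, or if a joint passes its speed limit or range.

## Working session

There is one attempt and no reset: what is moved stays moved. The work goes in short steps, Python scripts to look and compute and a shell command to move; the robot and the scene stay as the last step left them, time stands still between calls to the robot, and variables do not carry over. Pictures are saved under pics/ and viewed, at most 10 in all, crops included, and the job is handed in when it is done.

```bash
ls; mkdir -p pics
cat > h.py <<'E'
from station import *
import numpy as np, cv2
from scipy.spatial.transform import Rotation as R
def cam(name):
    o=get_obs(); im,d=read_camera(name); p=camera_params(name)
    if 'mount' in p:
        q=o['tool_rot']; T=np.eye(4); T[:3,:3]=R.from_quat([q[1],q[2],q[3],q[0]]).as_matrix(); T[:3,3]=o['eef_pos']; T=T@np.array(p['mount'])
    else: T=np.array(p['cam_to_world'])
    return im,d,np.array(p['intrinsics']),p['k1'],T
def cloud(d,K,k1,T):
    v,u=np.mgrid[:480,:640]; 
    xd=(u-K[0,2])/K[0,0]; yd=(v-K[1,2])/K[1,1]; x,y=xd.copy(),yd.copy()
    for _ in range(8):
        s=1+k1*(x*x+y*y); x,y=xd/s,yd/s
    P=np.stack([x*d,-y*d,-d],-1)@T[:3,:3].T+T[:3,3]
    P[d<=0]=np.nan
    return P
def save(n,im): cv2.imwrite(n,im[...,::-1])
E
python3 - <<'E'
from h import *
for n in ('top','scene'):
    im,d,K,k1,T=cam(n); save(f'pics/{n}.png',im); np.savez(f'{n}.npz',im=im,P=cloud(d,K,k1,T)); print(n,T[:3,3],k1)
print(get_obs())
E
```

```text
pics
top [0.41639729 0.05378721 1.01170756] 0.028204977003035883
scene [1.07405844 0.47725589 0.55496571] 0.019017582475226565
{'t': 0.1, 'q': array([ 1.08288066,  0.47770992,  0.02235699,  1.55632488, -0.01147764,
        1.10936436, -0.08307036]), 'joint_vel': array([ 0.0003994 , -0.00165211, -0.00099276, -0.00279764,  0.00052612,
       -0.00056595,  0.00113428]), 'joint_torque': array([ 3.55547956e-03, -5.97758853e+01,  1.61294281e+00, -2.81954759e+01,
        1.26905070e-02,  5.05031276e-03,  3.21856044e-05]), 'eef_pos': array([ 0.25003058, -0.62640326,  0.23043999]), 'tool_rot': array([-8.06727927e-04,  9.82016837e-01,  1.88791490e-01, -2.30679780e-04]), 'contact_force': array([ 0.30397656, -0.50302632,  0.2221468 ]), 'torque': array([-0.02556617, -0.02504888, -0.04228819]), 'grasp_force': 0.0, 'gripper_width': 1.0024503874051938}
```

View pics/top.png

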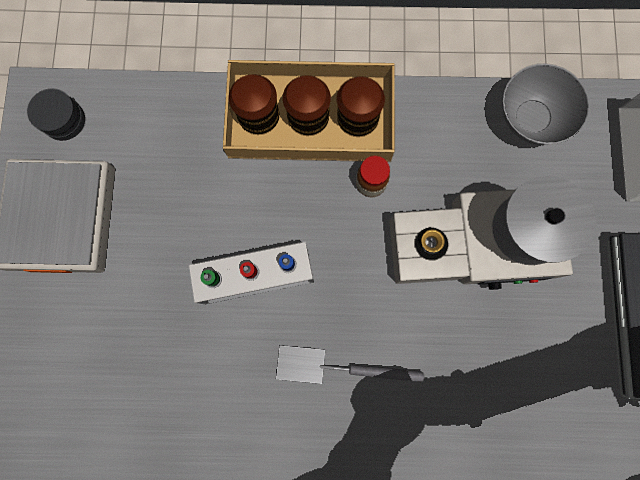

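View pics/scene.png

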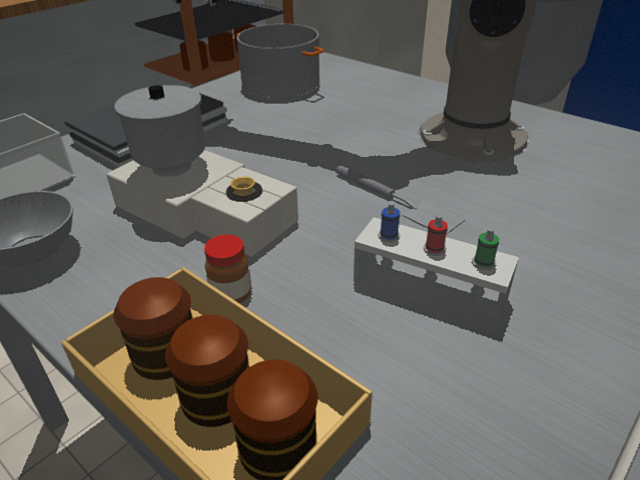

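The top view shows the rack (190–312, 242–302) with blue at (286,261), red at (248,269) and green at (210,276). The socket is at (432,242), the hopper at about (545,220) and the jar at (374,172). The scene view agrees: blue (390,222), socket (243,186).

Run:
```python
from h import *
for n in ('top','scene'):
    z=np.load(n+'.npz'); im=z['im'].astype(int); P=z['P']; r,g,b=im[...,0],im[...,1],im[...,2]
    H=P[...,2]
    box=(P[...,0]>.3)&(P[...,0]<.75)&(P[...,1]>-.45)&(P[...,1]<.4)
    for c,m in dict(blue=(b>r+40)&(b>g+25),red=(r>g+70)&(r>b+70)&(H<.13),green=(g>r+40)&(g>b+20)).items():
        m=m&box&(H>.06)&(H<.14)
        q=P[m]; 
        if len(q): print(n,c,len(q),np.median(q,0).round(4),q.min(0).round(4),q.max(0).round(4), 'topband',q[q[:,2]>np.nanpercentile(q[:,2],90)-.004].mean(0).round(4))
    br=(r>b+40)&(g>b+20)&box&(H>.06)&(H<.13)&(P[...,1]<-.02)
    q=P[br]; 
    if len(q): print(n,'brass',len(q),q.min(0).round(4),q.max(0).round(4),np.median(q,0).round(4))
    if n=='top':
        w=(abs(H-.078)<.006)&box&(P[...,1]>0)&(im.min(-1)>150)
        print('rack',cv2.minAreaRect(P[w][:,:2].astype(np.float32)),np.median(H[w]))
        w=(abs(H-.072)<.006)&box&(P[...,1]<-.0)&(im.min(-1)>130)
        print('deck',cv2.minAreaRect(P[w][:,:2].astype(np.float32)),np.median(H[w]))
        print('deckpx',P[225,405],P[265,405],P[200,440],P[285,300])
im=np.load('top.npz')['im']; 
a=cv2.resize(im[200:290,385:485],None,fx=4,fy=4); b=cv2.resize(im[235:310,185:320],None,fx=4,fy=4)
c=np.zeros((600,800,3),np.uint8); c[:300,:540]=b; c[300:,:400]=a[:300]
sc=np.load('scene.npz')['im']; c[300:580,400:800]=cv2.resize(sc[165:221,203:283],(400,280)); save('pics/z.png',c)
```

```text
top blue 134 [0.526  0.1301 0.1216] [0.5147 0.1182 0.079 ] [0.5459 0.1431 0.1274] topband [0.5264 0.1309 0.1222]
top red 765 [ 0.7048 -0.0237  0.0911] [ 0.4993 -0.0559  0.0772] [0.7383 0.2113 0.1266] topband [0.5116 0.1992 0.1216]
top green 119 [0.4963 0.267  0.1216] [0.4839 0.2553 0.0767] [0.5131 0.2915 0.1258] topband [0.4964 0.267  0.1219]
top brass 349 [ 0.5536 -0.1602  0.061 ] [ 0.7028 -0.0217  0.0969] [ 0.582  -0.1337  0.0892]
rack ((0.5117624998092651, 0.19958460330963135), (0.06964115798473358, 0.21969783306121826), 12.72114086151123) 0.07869762071953151
deck ((0.5905216932296753, -0.23047266900539398), (0.1679491549730301, 0.31888216733932495), 5.007718086242676) 0.07277140911049407
deckpx [ 0.60678059 -0.08771715  0.07401914] [ 0.53143088 -0.08790371  0.06943569] [ 0.67502207 -0.17028258  0.00286899] [0.49500316 0.11104982 0.001574  ]
scene blue 98 [0.5295 0.1343 0.1215] [0.514  0.118  0.1189] [0.54   0.1443 0.1286] topband [0.5292 0.1324 0.1214]
scene red 805 [ 0.7076 -0.0244  0.0905] [ 0.4987 -0.0565  0.0879] [0.7374 0.2118 0.125 ] topband [0.5137 0.2003 0.1214]
scene green 109 [0.4989 0.2701 0.1213] [0.4829 0.2555 0.1199] [0.5094 0.2803 0.1228] topband [0.4979 0.2684 0.1213]
scene brass 334 [ 0.5312 -0.1851  0.0621] [ 0.7395 -0.0202  0.0946] [ 0.5732 -0.1388  0.0875]
```

View pics/z.png

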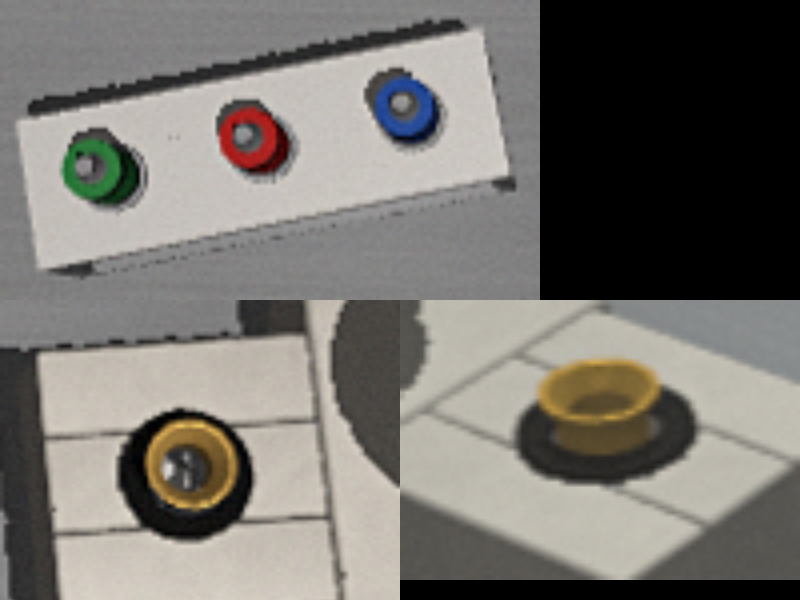

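```bash
python3 -m creep '[[1,10,45,30,0,0,0.1],[1,15,55,20,0,0,0.1],[1,20,55,10,0,0,0.1],[1,20,55,0,0,0,0.1],[1,20,55,0,0,0,0.1]]' 40; python3 -m creep '[[1,20,55,0,0,0,0.1],[1,20,55,0,0,0,0.1],[1,20,55,0,0,0,0.1],[1,20,55,0,0,0,0.1],[1,20,55,0,0,0,0.1]]'
python3 - <<'E'
from h import *
q=get_obs()
print(q['q'])
for n in ('top','scene'):
    z=np.load(n+'.npz'); im=z['im'].astype(int); P=z['P']; r,g,b=im[...,0],im[...,1],im[...,2]
    H=P[...,2]; near=(np.hypot(P[...,0]-.58,P[...,1]+.135)<.035)&(r>b+35)
    q=P[near]; zt=np.percentile(q[:,2],95); print(n,len(q),'rimz',zt)
    q=q[q[:,2]>zt-.004]; print(len(q),cv2.minEnclosingCircle(q[:,:2].astype(np.float32)),q.mean(0))
    if n=='top':
        # gland: dark disc
        g=(im.sum(-1)<120)&(np.hypot(P[...,0]-.58,P[...,1]+.135)<.04); print('gland',cv2.minEnclosingCircle(P[g][:,:2].astype(np.float32)), np.median(P[g],0))
E
```

```text
t: 0.72
eef_pos: [0.3356, -0.3599, 0.2913]
tool_rot: [0.0, 0.904, 0.427, -0.0]
contact_force: [1.5, -0.9, 0.4]
gripper_width: 1.001
grasp_force: 0.0
t: 1.35
eef_pos: [0.4354, -0.0852, 0.2913]
tool_rot: [0.0, 0.77, 0.638, -0.0]
contact_force: [0.7, 0.5, -0.3]
gripper_width: 1.004
grasp_force: 0.0
[ 0.53809816  0.0608926  -0.50035363  1.97490589  0.03294737  1.11331983
 -0.16402727]
top 308 rimz 0.0946382606951512
144 ((0.5744823217391968, -0.13426820933818817), 0.02105908840894699) [ 0.5739317  -0.13572547  0.09280338]
gland ((0.5730505585670471, -0.1354714184999466), 0.03155156970024109) [ 0.56533468 -0.13150302  0.07665312]
scene 349 rimz 0.09271757381040971
146 ((0.5761356949806213, -0.13590450584888458), 0.021755510941147804) [ 0.57398486 -0.13696013  0.09126529]
```

```bash
python3 -m creep '[[1,22,54,-10,0,0,0.1],[1,23,54,-15,0,0,0.1],[1,23,54,-20,0,0,0.1],[1,24,54,-15,0,0,0.11],[1,0,0,0,0,0,0]]'
python3 - <<'E'
from h import *
o=get_obs(); print(o['eef_pos'],o['tool_rot'],o['q'])
im,d,K,k1,T=cam('wrist'); save('pics/w1.png',im); P=cloud(d,K,k1,T).reshape(480,640,3)
i=im.astype(int); r,g,b=i[...,0],i[...,1],i[...,2]
m=(b>r+40)&(b>g+25)&(P[...,2]>.1)&(P[...,2]<.14); q=P[m]; print(len(q))
if len(q):
    zt=np.median(q[:,2]); print(zt); t=q[abs(q[:,2]-zt)<.004]; print(cv2.minEnclosingCircle(t[:,:2].astype(np.float32)),t.mean(0))
m=(r>b+70)&(r>g+70)&(P[...,2]>.1)&(P[...,2]<.14); q=P[m]; 
if len(q): print('red',cv2.minEnclosingCircle(q[:,:2].astype(np.float32)))
E
```

```text
t: 1.98
eef_pos: [0.5267, 0.1342, 0.2297]
tool_rot: [-0.002, 0.622, 0.783, 0.0]
contact_force: [-0.2, -0.8, -0.6]
gripper_width: 0.998
grasp_force: 0.0
[0.52670774 0.1342059  0.22971262] [-2.11742359e-03  6.22398159e-01  7.82697841e-01  3.72746432e-04] [ 0.19453064  0.33996958 -0.68273718  1.83548706  0.23987907  1.05203096
 -0.35327768]
598
0.12126804743787778
((0.5257185697555542, 0.1295614242553711), 0.013023429550230503) [0.52546271 0.1311451  0.12144232]
red ((0.5102272629737854, 0.1980440765619278), 0.0126105435192585)
```

View pics/w1.png

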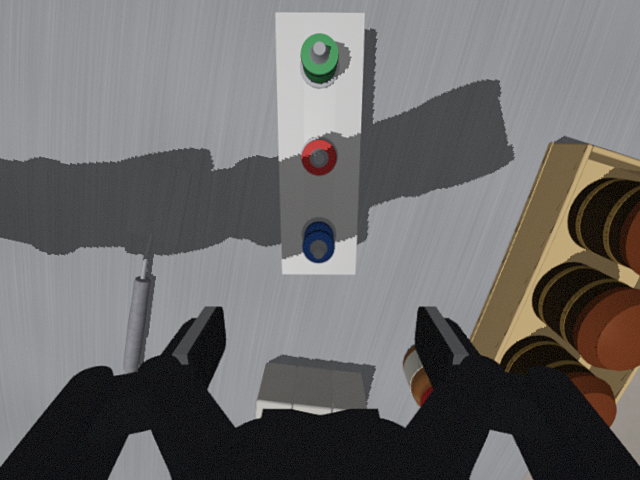

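Fingers straddle the row. Blue collar at (318,242) in the wrist view, shaded by the arm. The area beside it is free, so I'm going down to grip.

```bash
python3 -m creep '[[1,0,-4,-40,0,0,0],[1,0,0,-40,0,0,0],[1,0,0,-35,0,0,0],[1,0,0,-27,0,0,0],[1,0,0,0,0,0,0]]' 80; python3 -m creep '[[0,0,0,0,0,0,0],[-0.3,0,0,0,0,0,0],[-1,0,0,0,0,0,0],[-1,0,0,0,0,0,0],[-1,0,0,0,0,0,0]]' 80;  python3 -m creep '[[-1,0,0,0,0,0,0],[-1,0,0,0,0,0,0]]' 80
```

```text
t: 2.65
eef_pos: [0.5258, 0.1227, 0.0879]
tool_rot: [-0.001, 0.627, 0.779, -0.002]
contact_force: [-0.2, 0.9, 0.8]
gripper_width: 1.001
grasp_force: 0.0
t: 3.28
eef_pos: [0.5279, 0.1251, 0.0904]
tool_rot: [0.001, 0.626, 0.78, 0.0]
contact_force: [-1.0, -1.6, 4.7]
gripper_width: 0.285
grasp_force: 78.1
t: 3.52
eef_pos: [0.5279, 0.1252, 0.0904]
tool_rot: [0.001, 0.626, 0.78, 0.0]
contact_force: [-1.1, -0.2, 5.4]
gripper_width: 0.279
grasp_force: 78.1
```

The grip is about 5 mm off the tube axis in y, because I'd read the pose before the arm settled. Re-gripping centred.

```bash
python3 -m creep '[[0.1,0,0,0,0,0,0],[0.1,0,0,0,0,0,0],[0.1,-1,4.8,0,0,0,0],[0.1,0,0,0,0,0,0],[0.1,0,0,0,0,0,0]]' 80
python3 - <<'E'
from h import *
im,d,K,k1,T=cam('wrist'); P=cloud(d,K,k1,T)
i=im.astype(int); r,g,b=i[...,0],i[...,1],i[...,2]
m=(b>r+30)&(b>g+20)&(P[...,2]>.11)&(P[...,2]<.13); q=P[m]; print(len(q),q.min(0),q.max(0)); print(get_obs()['eef_pos'])
E
python3 -m creep '[[-0.3,0,0,0,0,0,0],[-1,0,0,0,0,0,0],[-1,0,0,0,0,0,0],[-1,0,0,0,0,0,0],[-1,0,0,0,0,0,0]]' 80
```

```text
t: 4.15
eef_pos: [0.5262, 0.13, 0.0893]
tool_rot: [-0.0, 0.625, 0.78, -0.0]
contact_force: [-0.5, -0.7, -0.3]
gripper_width: 0.552
grasp_force: 0.0
2309 [0.51388848 0.11609466 0.11001333] [0.53975249 0.14289127 0.12352772]
[0.52619876 0.12989386 0.08925775]
t: 4.82
eef_pos: [0.5263, 0.1298, 0.0895]
tool_rot: [0.0, 0.626, 0.78, 0.0]
contact_force: [-0.4, -0.5, 4.7]
gripper_width: 0.281
grasp_force: 78.3
```

```bash
python3 -m creep '[[-1,0,0,10,0,0,0],[-1,0,0,25,0,0,0],[-1,0,0,35,0,0,0],[-1,0,0,35,0,0,0],[-1,0,0,20,0,0,0]]' 80; python3 -m creep '[[-1,4,-25,0,0,0,0],[-1,10,-50,0,0,0,0],[-1,10,-55,0,0,0,0],[-1,10,-55,0,0,0,0],[-1,9,-50,0,0,0,0]]'; python3 -m creep '[[-1,5,-31,0,0,0,0],[-1,0,0,0,0,0,0],[-1,0,0,0,0,0,0],[-1,0,0,0,0,0,0]]'
python3 - <<'E'
from h import *
print(get_obs()['eef_pos'],get_obs()['q'])
for n in ('wrist','scene','top'):
    im,d,K,k1,T=cam(n); 
    if n=='scene': save('pics/s2.png',cv2.resize(im[100:250,150:350],None,fx=4,fy=4))
    if n=='wrist': save('pics/w2.png',im)
    P=cloud(d,K,k1,T); i=im.astype(int); r,g,b=i[...,0],i[...,1],i[...,2]
    m=(b>r+35)&(b>g+20)&(np.hypot(P[...,0]-.574,P[...,1]+.136)<.04); q=P[m]
    print(n,len(q)); 
    if len(q): print(q.min(0),q.max(0))
E
```

```text
t: 5.45
eef_pos: [0.5267, 0.1303, 0.2164]
tool_rot: [0.001, 0.626, 0.78, 0.001]
contact_force: [-0.3, 0.4, -2.1]
gripper_width: 0.283
grasp_force: 78.5
t: 6.08
eef_pos: [0.5692, -0.1073, 0.2145]
tool_rot: [0.0, 0.626, 0.78, 0.0]
contact_force: [1.1, 0.2, -1.9]
gripper_width: 0.285
grasp_force: 78.6
t: 6.58
eef_pos: [0.5742, -0.1343, 0.2145]
tool_rot: [-0.0, 0.625, 0.781, 0.0]
contact_force: [-0.6, -0.2, -1.8]
gripper_width: 0.282
grasp_force: 78.6
[ 0.57422896 -0.13432588  0.21447562] [ 0.56639438  0.41293559 -0.57247562  1.75260624  0.25256301  1.05010422
  0.1269467 ]
wrist 3353
[ 0.56137189 -0.14733178  0.20664294] [ 0.5871939  -0.1208979   0.24822197]
scene 170
[ 0.56192584 -0.13394205  0.20587779] [ 0.58810127 -0.11808062  0.24667255]
top 59
[ 0.5568911  -0.12784513  0.2183242 ] [ 0.58085608 -0.1001777   0.34624831]
```

View pics/s2.png

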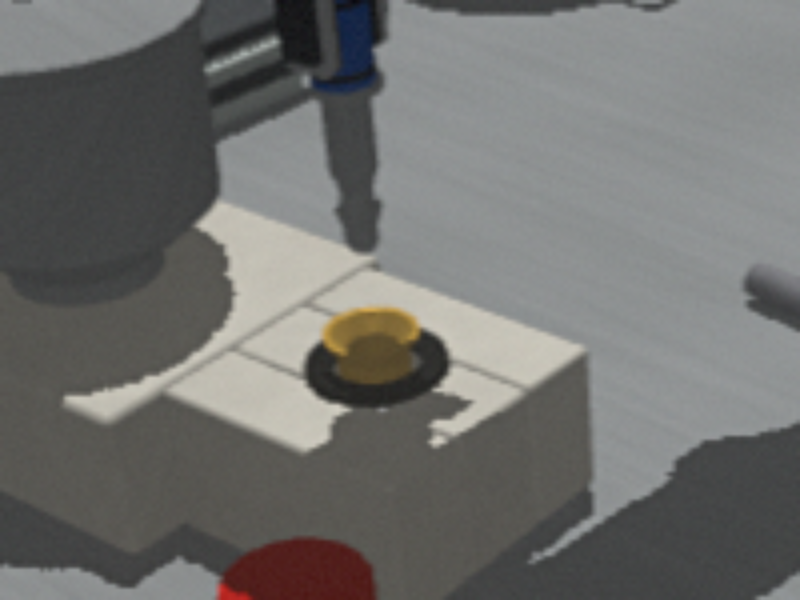

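View pics/w2.png

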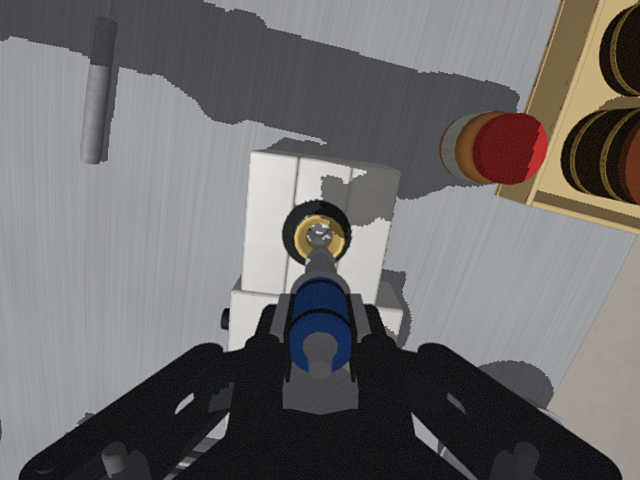

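The tube hangs over the socket (tip at about (241,162) in the full scene frame), and the wrist view shows the tip at (320,240) over the ring. Checking tilt and the ring centre numerically.

```bash
cat > m.py <<'E'
from h import *
o=get_obs(); e=np.array(o['eef_pos']); print(e)
for n in ('scene','wrist'):
    im,d,K,k1,T=cam(n); P=cloud(d,K,k1,T); i=im.astype(int); r,g,b=i[...,0],i[...,1],i[...,2]
    near=np.hypot(P[...,0]-e[0],P[...,1]-e[1])<.03
    for lo,hi in ((-.085,-.06),(-.06,-.035),(-.035,-.015),(0,.03)):
        m=near&(P[...,2]>e[2]+lo)&(P[...,2]<e[2]+hi)
        if lo>=0: m&=(b>r+35)
        q=P[m]
        if len(q)<8: continue
        # fit circle axis: radius known -> use view-direction midline
        c=T[:3,3]; v=np.median(q,0)[:2]-c[:2]; v/=np.linalg.norm(v); w=np.array([-v[1],v[0]])
        s=q[:,:2]@w; print(n,lo,hi,len(q),'lateral mid-e',round(1e3*((s.min()+s.max())/2-e[:2]@w),2),'width',round(1e3*np.ptp(s),1),'dir',w.round(2))
    m=(r>b+35)&(g>b+15)&(np.hypot(P[...,0]-.574,P[...,1]+.136)<.035)&(P[...,2]<.1)&(P[...,2]>.07); q=P[m]
    zt=np.percentile(q[:,2],97); q=q[q[:,2]>zt-.004]; print(n,'rim z',zt,cv2.minEnclosingCircle(q[:,:2].astype(np.float32)))
E
python3 m.py
```

```text
[ 0.57428041 -0.13503464  0.21446354]
scene -0.085 -0.06 115 lateral mid-e 0.12 width 18.1 dir [ 0.78 -0.63]
scene -0.06 -0.035 146 lateral mid-e 0.24 width 19.7 dir [ 0.77 -0.63]
scene -0.035 -0.015 149 lateral mid-e 0.21 width 19.8 dir [ 0.78 -0.63]
scene 0 0.03 117 lateral mid-e -6.87 width 11.8 dir [ 0.77 -0.64]
scene rim z 0.09296744752558916 ((0.5757686495780945, -0.1349639594554901), 0.021913092583417892)
wrist -0.085 -0.06 244 lateral mid-e -0.42 width 19.3 dir [0.98 0.21]
wrist -0.06 -0.035 242 lateral mid-e -0.15 width 19.2 dir [0.98 0.21]
wrist -0.035 -0.015 125 lateral mid-e -0.4 width 16.7 dir [0.98 0.21]
wrist 0 0.03 1425 lateral mid-e -0.11 width 23.9 dir [0.98 0.21]
wrist rim z 0.09333711532718349 ((0.5734000205993652, -0.13649511337280273), 0.021017780527472496)
```

Tube is vertical and on the ring axis to under 1 mm. Lowering.

```bash
python3 -m creep '[[-1,0,0,-15,0,0,0],[-1,0,0,-15,0,0,0],[-1,0,0,-10,0,0,0],[-1,0,0,-5,0,0,0],[-1,0,0,0,0,0,0]]'; python3 -m creep '[[-1,0,0,-4,0,0,0],[-1,0,0,-4,0,0,0],[-1,0,0,-4,0,0,0],[-1,0,0,-4,0,0,0],[-1,0,0,0,0,0,0]]';python3 -m creep '[[-1,0,0,-3,0,0,0],[-1,0,0,-3,0,0,0],[-1,0,0,-3,0,0,0],[-1,0,0,0,0,0,0]]'
```

```text
t: 7.45
eef_pos: [0.5741, -0.1361, 0.1689]
tool_rot: [-0.0, 0.626, 0.78, -0.0]
contact_force: [-1.3, -0.2, -1.0]
gripper_width: 0.28
grasp_force: 78.6
t: 8.07
eef_pos: [0.574, -0.1361, 0.1529]
tool_rot: [-0.0, 0.626, 0.78, -0.0]
contact_force: [-0.2, 0.2, -1.9]
gripper_width: 0.281
grasp_force: 78.6
t: 8.57
eef_pos: [0.574, -0.1361, 0.144]
tool_rot: [-0.0, 0.626, 0.78, -0.0]
contact_force: [0.2, 0.1, -1.6]
gripper_width: 0.285
grasp_force: 78.6
```

```bash
python3 -m creep '[[-1,0,0,-2,0,0,0],[-1,0,0,-2,0,0,0],[-1,0,0,-2,0,0,0],[-1,0,0,0,0,0,0]]'; for i in 1 ; do python3 -m creep '[[-1,0,0,-2,0,0,0],[-1,0,0,-2,0,0,0],[-1,0,0,0,0,0,0]]'; done
```

```text
t: 9.07
eef_pos: [0.5741, -0.1361, 0.1381]
tool_rot: [-0.0, 0.626, 0.78, -0.0]
contact_force: [-0.1, 0.8, -2.1]
gripper_width: 0.284
grasp_force: 78.6
t: 9.45
eef_pos: [0.5741, -0.1361, 0.1341]
tool_rot: [-0.0, 0.626, 0.78, -0.0]
contact_force: [0.3, 0.1, -1.1]
gripper_width: 0.28
grasp_force: 78.6
```

```bash
python3 -m creep '[[-1,0,0,-1,0,0,0],[-1,0,0,-1,0,0,0],[-1,0,0,0,0,0,0]]';python3 -m creep '[[-1,0,0,-1,0,0,0],[-1,0,0,-1,0,0,0],[-1,0,0,0,0,0,0]]'
```

```text
t: 9.82
eef_pos: [0.5742, -0.1361, 0.1322]
tool_rot: [-0.0, 0.626, 0.78, -0.0]
contact_force: [0.5, 0.0, -1.1]
gripper_width: 0.281
grasp_force: 78.6
t: 10.2
eef_pos: [0.5742, -0.1362, 0.1303]
tool_rot: [0.0, 0.626, 0.78, -0.0]
contact_force: [-0.1, 0.9, -0.3]
gripper_width: 0.278
grasp_force: 78.6
```

```bash
for i in 1; do python3 -m creep '[[-1,0,0,-1,0,0,0],[-1,0,0,-1,0,0,0],[-1,0,0,0,0,0,0]]';python3 -m creep '[[-1,0,0,-1,0,0,0],[-1,0,0,-1,0,0,0],[-1,0,0,0,0,0,0]]'; done | grep -E 'pos|contact'
```

```text
eef_pos: [0.5746, -0.1362, 0.1287]
contact_force: [-0.2, -0.2, 3.7]
eef_pos: [0.5748, -0.1361, 0.1266]
contact_force: [-0.8, -0.1, 4.1]
```

```bash
python3 -m creep '[[-1,0,0,-1,0,0,0],[-1,0,0,0,0,0,0]]'| grep -E 'pos|contact';python3 -m creep '[[-1,0,0,-1,0,0,0],[-1,0,0,0,0,0,0]]'| grep -E 'pos|contact'
```

```text
eef_pos: [0.5749, -0.1361, 0.1257]
contact_force: [-1.0, -0.8, 5.2]
eef_pos: [0.575, -0.136, 0.1248]
contact_force: [0.3, 0.2, 6.0]
```

```bash
python3 -m creep '[[-1,0,0,-1,0,0,0],[-1,0,0,0,0,0,0]]'| grep -E 'pos|contact';python3 -m creep '[[-1,0,0,-1,0,0,0],[-1,0,0,0,0,0,0]]'| grep -E 'pos|contact'
```

```text
eef_pos: [0.575, -0.136, 0.1239]
contact_force: [-0.3, -1.2, 6.1]
eef_pos: [0.5751, -0.136, 0.1229]
contact_force: [-0.3, 0.6, 7.0]
```

```bash
python3 -m creep '[[-1,0,0,-1,0,0,0],[-1,0,0,0,0,0,0]]'| grep -E 'pos|contact';python3 -m creep '[[-1,0,0,-1,0,0,0],[-1,0,0,0,0,0,0]]'| grep -E 'pos|contact'; python3 -m creep '[[-1,0,0,-1,0,0,0],[-1,0,0,0,0,0,0]]'| grep -E 'pos|contact'
python3 - <<'E'
from h import *
o=get_obs(); e=np.array(o['eef_pos']); print(e,o['contact_force'])
im,d,K,k1,T=cam('wrist'); P=cloud(d,K,k1,T); i=im.astype(int); r,g,b=i[...,0],i[...,1],i[...,2]
m=(b>r+35)&(b>g+20)&(np.hypot(P[...,0]-.574,P[...,1]+.136)<.03); print('collar z-e',P[m][:,2].min()-e[2],np.percentile(P[m][:,2],99)-e[2])
save('pics/w3.png',im[180:480,120:520])
E
```

```text
eef_pos: [0.5752, -0.136, 0.122]
contact_force: [0.1, -0.0, 6.6]
eef_pos: [0.5749, -0.1361, 0.1206]
contact_force: [0.4, -0.6, 4.7]
eef_pos: [0.5749, -0.1361, 0.1197]
contact_force: [0.4, -0.1, 5.4]
[ 0.57486892 -0.13606283  0.11972235] [ 0.44946717 -0.11368211  5.43313995]
collar z-e -0.007910646516973999 0.033127475485020194
```

View pics/w3.png

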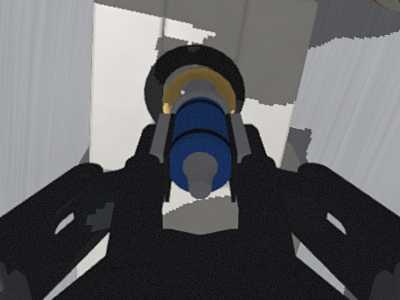

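The tube is seated in the ring, upright and not slipping in the grip. The first easing came at TCP z ≈ 0.121, so the click should be near 0.115.

```bash
for k in 1; do python3 -m creep '[[-1,0,0,-1,0,0,0],[-1,0,0,0,0,0,0]]'; python3 -m creep '[[-1,0,0,-1,0,0,0],[-1,0,0,0,0,0,0]]'; python3 -m creep '[[-1,0,0,-1,0,0,0],[-1,0,0,0,0,0,0]]'; done| grep -E 'pos|contact'
```

```text
eef_pos: [0.5749, -0.1361, 0.1188]
contact_force: [0.3, 0.3, 6.9]
eef_pos: [0.5749, -0.1361, 0.1179]
contact_force: [0.1, -0.8, 7.5]
eef_pos: [0.5748, -0.1361, 0.1167]
contact_force: [-0.4, 0.1, 6.2]
```

```bash
python3 -m creep '[[-1,0,0,-1,0,0,0],[-1,0,0,0,0,0,0]]'| grep -E 'pos|contact'; python3 -m creep '[[-1,0,0,-1,0,0,0],[-1,0,0,0,0,0,0]]'| grep -E 'pos|contact'
```

```text
eef_pos: [0.575, -0.1362, 0.116]
contact_force: [-0.5, 0.1, 8.9]
eef_pos: [0.5751, -0.1361, 0.1154]
contact_force: [-1.3, -0.9, 11.8]
```

```bash
python3 -m creep '[[-1,0,0,-0.7,0,0,0],[-1,0,0,0,0,0,0],[-1,0,0,0,0,0,0]]'| grep -E 'pos|contact'; python3 -c "
from h import *
print(get_obs()['contact_force'])"
```

```text
eef_pos: [0.5752, -0.1362, 0.115]
contact_force: [-0.9, 0.4, 12.3]
[-0.9244309   0.42783118 12.27175119]
```

```bash
python3 -m creep '[[-1,0,0,-0.6,0,0,0],[-1,0,0,0,0,0,0],[-1,0,0,0,0,0,0]]'| grep -E 'pos|contact'
```

```text
eef_pos: [0.5752, -0.1362, 0.1146]
contact_force: [-2.4, -0.6, 14.4]
```

Push about 16 N (14.4 plus the tube's weight) with a steep rise, so it should be home. Pulling up gently.

```bash
python3 -m creep '[[-1,0,0,1,0,0,0],[-1,0,0,1,0,0,0],[-1,0,0,0,0,0,0]]'| grep -E 'pos|contact'; python3 -m creep '[[-1,0,0,1,0,0,0],[-1,0,0,1,0,0,0],[-1,0,0,0,0,0,0]]'| grep -E 'pos|contact'; python3 -m creep '[[-1,0,0,1,0,0,0],[-1,0,0,0,0,0,0]]'| grep -E 'pos|contact'
```

```text
eef_pos: [0.5751, -0.1361, 0.116]
contact_force: [-0.8, 0.5, 8.7]
eef_pos: [0.5748, -0.1361, 0.1174]
contact_force: [1.3, -0.2, 4.6]
eef_pos: [0.5741, -0.1362, 0.1178]
contact_force: [-0.0, -0.1, 2.8]
```

```bash
python3 -m creep '[[-1,0,0,1,0,0,0],[-1,0,0,0,0,0,0]]'| grep -E 'pos|contact'; python3 -m creep '[[-1,0,0,1,0,0,0],[-1,0,0,0,0,0,0]]'| grep -E 'pos|contact'; python3 -m creep '[[-1,0,0,1,0,0,0],[-1,0,0,0,0,0,0]]'| grep -E 'pos|contact'
```

```text
eef_pos: [0.5738, -0.1362, 0.1185]
contact_force: [-0.1, -0.7, 0.2]
eef_pos: [0.5735, -0.1361, 0.1193]
contact_force: [0.2, 1.1, -3.7]
eef_pos: [0.5734, -0.1361, 0.1203]
contact_force: [0.5, 0.1, -8.2]
```

```bash
python3 -m creep '[[-1,0,0,0.6,0,0,0],[-1,0,0,0,0,0,0],[-1,0,0,0,0,0,0]]'| grep -E 'pos|contact'
```

```text
eef_pos: [0.5735, -0.1361, 0.121]
contact_force: [-0.4, 0.9, -11.4]
```

```bash
python3 -m creep '[[-1,0,0,-1.2,0,0,0],[-1,0,0,-1,0,0,0],[-1,0,0,0,0,0,0]]'| grep -E 'pos|contact'; python3 -m creep '[[-0.3,0,0,0,0,0,0],[0,0,0,0,0,0,0],[0.3,0,0,0,0,0,0],[0.6,0,0,0,0,0,0],[0.8,0,0,0,0,0,0]]' 20;  python3 -m creep '[[0.8,0,0,10,0,0,0],[0.8,0,0,25,0,0,0],[0.8,0,0,40,0,0,0],[0.8,0,0,40,0,0,0],[0.8,0,0,0,0,0,0]]'
python3 - <<'E'
from h import *
c=np.zeros((300,800,3),np.uint8)
for k,n in enumerate(('scene','wrist')):
    im,d,K,k1,T=cam(n); P=cloud(d,K,k1,T); i=im.astype(int); r,g,b=i[...,0],i[...,1],i[...,2]
    m=(b>r+35)&(b>g+20)&(np.hypot(P[...,0]-.574,P[...,1]+.136)<.03)&(P[...,2]<.17); q=P[m]; print(n,q.min(0),q.max(0))
    c[:,400*k:400*k+400]=cv2.resize(im[100:250,143:343] if k==0 else im,(400,300))
save('pics/end.png',c)
E
```

```text
eef_pos: [0.5748, -0.1361, 0.1199]
contact_force: [-0.2, -0.3, -4.9]
t: 17.88
eef_pos: [0.5743, -0.1361, 0.1195]
tool_rot: [0.0, 0.626, 0.78, 0.0]
contact_force: [-0.2, -0.4, 0.2]
gripper_width: 0.905
grasp_force: 0.0
t: 18.5
eef_pos: [0.5765, -0.136, 0.2387]
tool_rot: [0.003, 0.626, 0.78, 0.002]
contact_force: [-1.0, -0.3, -0.9]
gripper_width: 0.902
grasp_force: 0.0
scene [ 0.56083601 -0.1496883   0.11127298] [ 0.59004066 -0.12070994  0.15703276]
wrist [ 0.56128794 -0.15073279  0.07710353] [ 0.59453397 -0.12278271  0.16465079]
```

View pics/end.png

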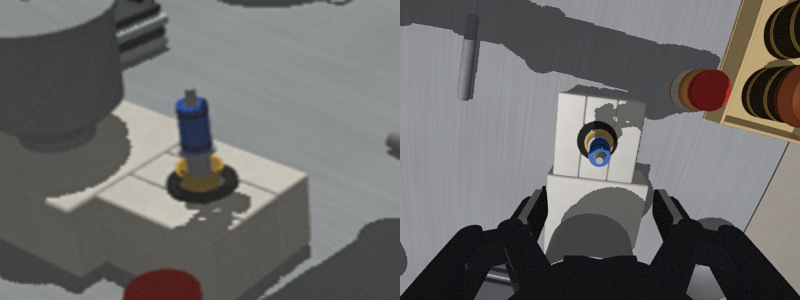

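The tube stands upright in the socket (collar at (193,125) in the left panel), the gripper is clear above it, and the jar is untouched.

```bash
python3 -m creep '[[0.8,0,0,20,0,0,0],[0.8,0,0,0,0,0,0],[0.8,0,0,0,0,0,0]]' >/dev/null; python3 -c "
from station import *
print(hand_in())"
```

```text
the job is handed in; nothing more can be done
None
```

The blue-collared tube is in the socket and the job is handed in: it took about 16 N to push it home, a pull of about 9 to 10 N held and so showed it locked, and it was left upright with the jar and other tubes not touched.

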